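Refit the sprung roller of the bottle-roller machine

ROBOT

A 7-joint arm with a two-finger parallel gripper is mounted at the origin on the work surface. World frame = base frame: x ahead of the robot, y to its left, z up, the work surface at z = 0. Lengths are in m, angles in rad, forces in N, time in s.
With the tool pointing down it reaches from about 0.425 to 0.875 m from the base axis. Payload 8.4 kg.
Tool frame: the origin (TCP) lies at the very end of the fingers, on their centre line; the grasp point (between the pads) lies 19 mm behind it (tcp_to_grasp is the distance from the TCP to the grasp point, in m); z points along the fingers, y is the direction in which the jaws open and shut (so a half turn about z gives the same grasp; the last joint's range is limited). The gripper opens to 87 mm and grips with 3 to 60 N. Pads are 19 mm wide; open, the fingers measure 117 mm over their backs; the gripper's body (75 mm by 190 mm) begins 51 mm behind the grasp point.
Start: joints at [1.177, 0.333, 0.04, 1.465, -0.013, 1.343, -0.059], TCP at [0.189, -0.622, 0.223] pointing down, gripper open.
Joint ranges: [-2.58, 2.58], [-0.38, 2.09], [-1.3, 1.39], [0.25, 2.4], [-1.5, 4.64], [0.08, 2.09], [-2.65, 2.65]. Speed limits (rad/s): [2.22, 2.22, 2.79, 2.79, 3.14, 3.14, 3.14].

INTERFACE

Orientations are given as [roll, pitch, yaw] about the fixed x, y, z axes, in that order (R = Rz(yaw) Ry(pitch) Rx(roll)).
In Python, from rig import get_obs, read_camera, finish_job, tcp_to_grasp gives the robot as it stands.
- The arm moves only by the shell command python3 -m creep 'ROWS' [OPENING] [FORCE]. ROWS is JSON, a list of rows, each a list of 4 numbers: the shift along the world's x, y, z scaled (see below), then the turn about the world's z scaled (see below). In form: [[tx, ty, tz, turn], ...]. A call has 1 to 10 rows; each row is the pose to reach, as a shift and turn from the pose commanded when the call began, turning the shorter way round; what a row does not reach only later rows make up. The controller multiplies each number of a shift by 20 cm and each number of a turn by 2 pi rad. A row lasts 1/8 s, in which the tool goes at most 62.5 mm and 10.7 degrees, less where a joint would pass 70% of its speed; a pose out of reach is approached as far as the arm can. A call with a number of a shift or a turn outside -1 to 1 is refused whole. A call with a gripper value outside its range is refused whole. OPENING is the opening in per cent of the stroke, from 0 (shut) to 100 (fully open), set as the call begins (- or left out, the last holds). The fingers move at their own pace and stop on an object; FORCE is the grip in N (left out, the last holds). Time passes only in rows, so rows that repeat a pose let the fingers close. It gives the time, the measured TCP pose, the force and the opening at its end, in the units of the state.
- get_obs(): the state, without advancing time (a new reading comes with each control period).
- read_camera(name): name is "side" or "top" or "wrist"; returns a dict with "color" (384x512x3 uint8, red, green, blue), "z_map" (384x512 float32, m along the optical axis (not along the pixel's ray), 0 where there is no reading), "fx", "fy", "cx", "cy" (pixels), "xyz" and "orientation" of the camera in the world. Camera axes: x right, y down, z forward; pixel columns grow to the right and rows downward; lengths in m; the calibration is good to about 2 mm. A picture is of the moment at which its call begins.
- finish_job(): hands the job in, once; it reports no verdict.
The state is a dict: "time": time; "q": joint angles; "joint_velocities": joint speeds; "joint_torque": joint torques, N m; "eef_pos": TCP position; "tcp_rot": TCP orientation; "wrist_force": force on the tool from outside, world axes, zero at the start; "torque": the same for the moment, N m; "width": opening from 0.0 (shut) to 1.0 (fully open).
Only numpy, scipy, OpenCV 4.12 (cv2) and the standard library are available. Lean on these libraries where they do the work, as an engineer would, in place of code of your own. Each camera call takes 0.05 s, during which the arm holds its last target. There are 200 camera calls.

TASK

Take the washed roller from its drying rest and fit it back into the empty place of the bottle-roller machine: press its sprung pin into the guide of the tall post, lower the roller until the short stub faces the cup of the low post, and let the spring push the stub fully home, so that the roller sits level in both sockets and is let go. Push gently by feel: at no time press on the tall post with more than 16 N or on the low post with more than 8 N, and leave the glassware and the bottle alone.

Things in the scene. Friction and masses are not known exactly. Their poses are not given: they have to be found in the camera images.
- roller: Loose roller lying in the rest's two V saddles: grey rubber-covered bar, 30 mm diameter, 140 mm long, lighter end rings, about 230 g. Origin: on its axis at mid length, 48 mm above the table at first. Its y axis is its long axis: sprung pin at the +y end, solid stub at the -y end. It may be turned about that axis, so its x and z mean nothing. Grip it at mid length from above.
- pin (a joint): How far the sprung pin is pushed into the roller, m: 0 = fully out, 0.018 = hard stop, 0.003 when properly fitted. Spring force = 0.9 N + 0.9 N per mm pushed in.
- pin_tip (a point): Nose of the sprung pin, on the roller's axis, 96 mm from the roller's origin when fully out. The pin is smooth steel, 10 mm in diameter with a ball nose, and stands 26 mm out of the roller's +y end.
- stub_tip (a point): Centre of the flat end of the stub, on the roller's axis, 78 mm from its origin. The stub is steel, 10 mm in diameter, stands 8 mm out of the roller's -y end, square-edged.
- rest: White drying rest fixed to the table: plate 110 x 140 x 6 mm with two V saddles 12 mm wide at y = +50 and -50 mm, open between them; the roller's axis lies along its y, 48 mm above the table. Origin: centre of the underside.
- machine: White bottle-roller machine fixed to the table; origin on the table; its axes, mm: housing x -50 to 105, y -135 to 145, top at z = 35. The roller belongs along y between a tall post (+y) and a low post (-y); seated, its origin is at about x = 0, y = 0, z = 78.5, with up to 3 mm play in x and z. A like roller is already in place at x = 80, z = 78.5.
- tall_post: Part of the machine, same origin and axes (mm). Inside it a vertical guide groove 16 wide, centred on x = 0, between rails with front faces at y = 84, upright from z = 63 to 125, flaring apart above, up to 149. The groove's back is at y = 90 down to z = 94, slopes to y = 93 at z = 86 and stays there: the pin's socket, floor at z = 71. The pin slides easily.
- low_post: Part of the machine, same origin and axes (mm). Block 44 wide, y -94 to -78, top z = 92. On its inner face the stub's cup: axis along y at x = 0, z = 78.5; outside diameter 24, inside 15, mouth at y = -72, floor at y = -78, closed above. To lower the stub past its rim, hold the roller 6 or more towards the tall post: the groove then has the pin 12 in, at 11.7 N.
- socket_tall (a point): Centre of the floor of the socket in the tall post, where the pin's nose rests when fitted, give or take the play (machine axes: x = 0, y = 93, z = 78.5 mm).
- socket_low (a point): Centre of the floor of the cup in the low post, where the stub's end rests when fitted, give or take the play (machine axes: x = 0, y = -78, z = 78.5 mm).
- wash_bottle: Bystander: white plastic bottle, 66 mm in diameter, 150 mm tall, standing. Origin: centre of its underside.
- jar: Bystander: glass jar with a lid, 52 mm in diameter, 90 mm tall, standing. Origin: centre of its underside.
- beaker: Bystander: open glass beaker, 70 mm in diameter, 85 mm tall, standing. Origin: centre of its underside.
Things that resemble listed ones, but are neither listed nor needed, are in the scene too. Of the things like the roller, leave any that is blue; of the rest the smaller one is meant.

How it is judged:
By the outcome, as a careful person would: the job done as asked, in the order asked, and still so for the second after the job is handed in, with the robot touching nothing.
It also fails if it takes over 61 s, if anything falls off the work surface, if the arm or the gripper's body presses on something with over 40 N, if the wrist force passes 120 N, or if a joint passes its speed limit or range.

## Working session

There is one attempt and no reset: what is moved stays moved. The work goes in short steps, Python scripts to look and compute and a shell command to move; the robot and the scene stay as the last step left them, time stands still between calls to the robot, and variables do not carry over. Pictures are saved under pics/ and viewed, about 8 in all and at most 12, crops included, and the job is handed in when it is done.

```bash
mkdir -p pics; ls; cat > h.py <<'E'
import numpy as np, cv2
from rig import *
from scipy.spatial.transform import Rotation as R
def cam(n,f=None):
    c=read_camera(n)
    if f: cv2.imwrite('pics/'+f,c['color'][:,:,::-1])
    np.savez('last_'+n+'.npz',**c)
    return c
def pts(c):
    z=c['z_map']; v,u=np.indices(z.shape)
    P=np.stack([(u-c['cx'])/c['fx']*z,(v-c['cy'])/c['fy']*z,z],-1)
    o=np.array(c['orientation']); M=o if o.shape==(3,3) else R.from_euler('xyz',o).as_matrix()
    W=P@M.T+np.array(c['xyz']); W[z==0]=np.nan
    return W
E
python3 - <<'E'
from h import *
print(get_obs(),tcp_to_grasp)
a=cam('top','top1.png');b=cam('side','side1.png')
for c in(a,b):print(c['xyz'],c['orientation'],c['fx'],c['cx'])
E
```

```text
pics
{'time': 0.0, 'q': array([ 1.17678262,  0.33389395,  0.03985078,  1.46625633, -0.01336643,
        1.34327467, -0.0584628 ]), 'joint_velocities': array([-0.000408  ,  0.00095267, -0.00044787, -0.00119814, -0.00143203,
       -0.00035996, -0.00145469]), 'joint_torque': array([ 6.88028686e-04, -6.56351423e+01,  1.33543767e+00, -4.03798449e+01,
       -5.97058819e-02,  4.48332983e-02,  1.76672388e-04]), 'eef_pos': array([ 0.18870805, -0.62153051,  0.22167723]), 'tcp_rot': array([-3.14003109e+00,  1.31259527e-04,  2.94863338e-01]), 'wrist_force': array([-0.937435  , -0.34520744, -0.9246507 ]), 'torque': array([ 0.02887922, -0.0268017 , -0.01432154]), 'width': 1.0049033709426445} 0.0187
[0.42022403 0.06460338 1.24961729] [-3.05649966e+00  1.76852870e-03 -1.59526910e+00] 407.84568194151586 253.4847814402247
[ 0.39990584 -0.6404101   0.82256668] [-2.37282798  0.00590663 -0.17074321] 380.95313163051327 255.7486019248485
```

View pics/top1.png

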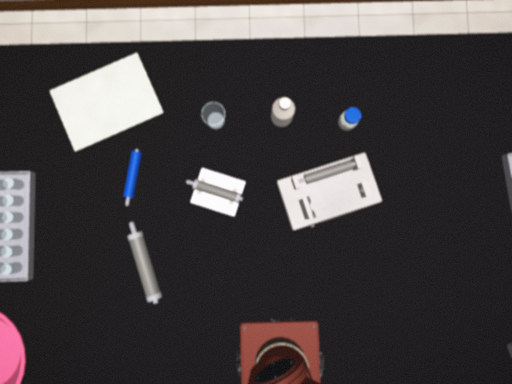

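View pics/side1.png

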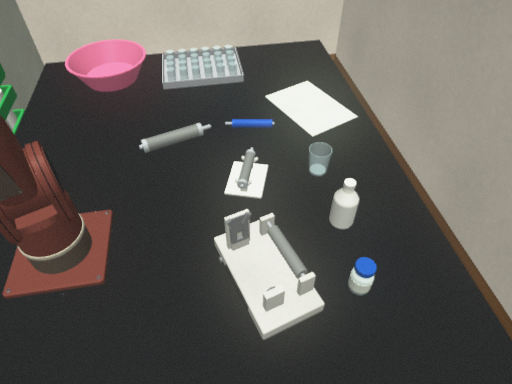

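The top view shows the roller on its rest at (215,190), the machine at (330,190) with its tall post at the left (307,207), and the decoys at (133,178, blue) and (145,262, large). Next I'll fit their poses from depth.

```bash
cat > fit.py <<'E'
from h import *
for n in('top','side'):
    c=np.load(f'last_{n}.npz');W=pts(c);z=W[...,2]
    x0,x1,y0,y1=.3,.62,-.2,.13
    near=lambda cx,cy,r:(np.hypot(W[...,0]-cx,W[...,1]-cy)<r)
    # table and machine
    print(n,'table z',np.nanmedian(z[near(.42,.25,.08)&(z<.05)]) )
    u,v=(330,190) if n=='top' else (268,270)
    P=W[v,u];print('guess mach',P, 'rest/roller',W[190,215] if n=='top' else W[170,247])
    m=(abs(z-.035)<.008)&near(P[0],P[1],.2)
    k,l,s,ce=cv2.connectedComponentsWithStats(m.astype(np.uint8))
    i=1+np.argmax(s[1:,4]);Q=W[l==i]
    print('housing rect',cv2.minAreaRect(Q[:,:2].astype(np.float32)*1000),np.median(Q[:,2]))
    hi=(z>.045)&near(P[0],P[1],.19)
    k,l,s,ce=cv2.connectedComponentsWithStats(hi.astype(np.uint8))
    for i in range(1,k):
        if s[i,4]>8:
            Q=W[l==i];print('  high',s[i,4],ce[i].round(),np.median(Q,0).round(4),'zmax',Q[:,2].max().round(4),cv2.minAreaRect(Q[:,:2].astype(np.float32)*1000))
    P=W[190,215] if n=='top' else W[170,247]
    r=(z>.03)&near(P[0],P[1],.12);Q=W[r]
    print('roller',cv2.minAreaRect(Q[:,:2].astype(np.float32)*1000),Q[:,2].max(),len(Q))
    t=Q[Q[:,2]>np.nanmax(Q[:,2])-.006];cc=t.mean(0);d=np.linalg.svd(t[:,:2]-cc[:2])[2][0];s=(Q[:,:2]-cc[:2])@d
    print(' top-ridge mean',cc,'dir',d,np.degrees(np.arctan2(d[1],d[0])))
    w=(Q[:,:2]-cc[:2])@np.array([-d[1],d[0]])
    for a in np.arange(-.11,.11,.008):
        k=(s>=a)&(s<a+.008)
        if k.sum():print('  %.3f n%d zmax %.4f w %.4f %.4f'%(a+.004,k.sum(),Q[k,2].max(),w[k].min(),w[k].max()))
E
python3 fit.py
python3 - <<'E'
import cv2
a=cv2.imread('pics/top1.png')[140:240,170:400];b=cv2.imread('pics/side1.png')[140:340,190:400]
a=cv2.resize(a,None,fx=3,fy=3,interpolation=2);b=cv2.resize(b,None,fx=2.2,fy=1.45*1.0,interpolation=2)
import numpy as np
cv2.imwrite('pics/z1.png',np.vstack([a,cv2.copyMakeBorder(b,0,0,0,690-b.shape[1],0)]))
E
```

```text
top table z 0.00028627916279178045
guess mach [ 0.50347671 -0.1638096   0.03464174] rest/roller [0.50981045 0.17685713 0.06265425]
housing rect ((499.1192321777344, -162.0218048095703), (158.64974975585938, 280.73199462890625), 16.497045516967773) 0.03495938046805769
  high 731 [328. 172.] [ 0.5511 -0.1498  0.0911] zmax 0.1007 ((550.9921875, -145.86495971679688), (36.33855438232422, 199.9883270263672), 16.50457763671875)
  high 152 [364. 190.] [ 0.4987 -0.2526  0.0896] zmax 0.0978 ((499.2541809082031, -253.39825439453125), (43.07094955444336, 23.556713104248047), 16.67612075805664)
  high 236 [307. 208.] [ 0.4479 -0.0799  0.1455] zmax 0.1545 ((449.492919921875, -83.85140991210938), (61.15744400024414, 19.369932174682617), 16.317548751831055)
roller ((510.26239013671875, 181.76437377929688), (172.85675048828125, 49.81610870361328), 70.61746215820312) 0.06883313367569555 582
 top-ridge mean [0.50631313 0.17044696 0.06432738] dir [-0.33359295 -0.94271721] -109.48699839704213
  -0.098 n4 zmax 0.0541 w -0.0025 0.0011
  -0.090 n9 zmax 0.0556 w -0.0053 0.0041
  -0.082 n10 zmax 0.0548 w -0.0
[... 2038 characters left out ...]
0.050 n36 zmax 0.0663 w -0.0248 0.0222
  -0.042 n19 zmax 0.0661 w -0.0136 0.0137
  -0.034 n14 zmax 0.0654 w -0.0123 0.0126
  -0.026 n22 zmax 0.0647 w -0.0139 0.0137
  -0.018 n13 zmax 0.0647 w -0.0119 0.0130
  -0.010 n23 zmax 0.0683 w -0.0130 0.0140
  -0.002 n17 zmax 0.0656 w -0.0111 0.0130
  0.006 n18 zmax 0.0656 w -0.0132 0.0144
  0.014 n18 zmax 0.0643 w -0.0109 0.0127
  0.022 n21 zmax 0.0646 w -0.0131 0.0142
  0.030 n18 zmax 0.0650 w -0.0100 0.0128
  0.038 n30 zmax 0.0671 w -0.0239 0.0232
  0.046 n35 zmax 0.0684 w -0.0223 0.0244
  0.054 n24 zmax 0.0656 w -0.0192 0.0220
  0.062 n64 zmax 0.0661 w -0.0133 0.0155
  0.070 n15 zmax 0.0648 w -0.0072 0.0075
  0.078 n1 zmax 0.0531 w -0.0020 -0.0020
```

View pics/z1.png

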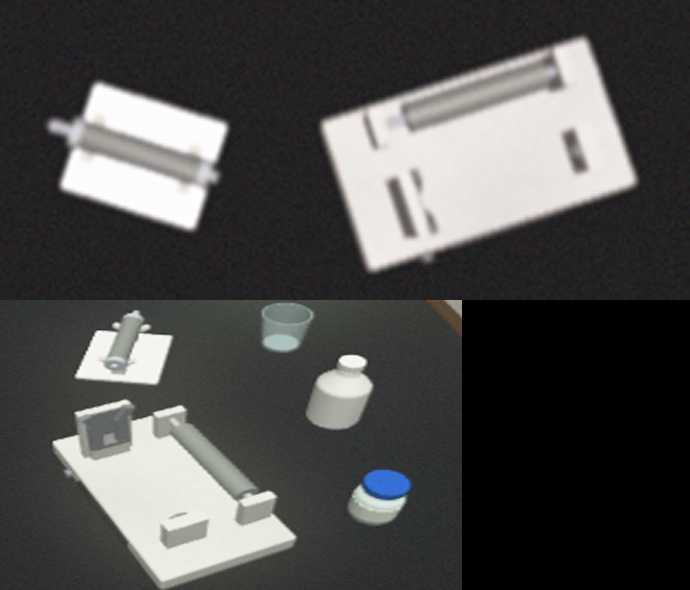

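The zoom shows the sprung pin (long tip) at the roller's left, world +y, end and the stub at the right. The machine's tall post is at left front, the low post at right.

Estimates:
- **Roller:** origin (0.5065, 0.173), yaw −19.5°.
- **Machine:** origin about (0.4755, −0.174), yaw 16.5°.

I'll travel to the roller in stages.

```bash
python3 -m creep '[[0.2,0.2,0,0.025],[0.45,0.45,0,0.05],[0.65,0.7,0,0.075],[0.85,0.95,0,0.1],[0.85,0.95,0,0.125],[0.85,0.95,0,0.149]]' 70 && python3 -m creep '[[0.25,0.3,0,0],[0.5,0.6,0,0],[0.7,0.85,0,0],[0.7,1,0,0]]' && python3 -m creep '[[0,0.3,0,0],[0,0.6,0,0],[0,0.9,0,0],[0,1,0,0]]' && python3 -m creep '[[0.02,0.3,0,0],[0.04,0.6,0,0],[0.04,0.9,0,0],[0.04,1,0,0],[0.04,1,0,0]]'
```

```text
time: 0.85
eef_pos: [0.36, -0.4303, 0.2224]
tcp_rot: [-3.141, -0.0, 1.239]
wrist_force: [-0.0, -0.2, -0.1]
width: 0.705
time: 1.35
eef_pos: [0.5001, -0.23, 0.2221]
tcp_rot: [-3.141, -0.001, 1.231]
wrist_force: [1.3, 0.5, 0.7]
width: 0.696
time: 1.85
eef_pos: [0.4984, -0.0276, 0.2226]
tcp_rot: [-3.141, -0.0, 1.236]
wrist_force: [0.2, -0.6, -0.0]
width: 0.7
time: 2.48
eef_pos: [0.5062, 0.1699, 0.2222]
tcp_rot: [-3.141, -0.0, 1.235]
wrist_force: [0.4, -0.5, 0.0]
width: 0.699
```

```bash
cat > rol.py <<'E'
from h import *
c=cam('wrist','w_rol.png');W=pts(c);z=W[...,2];g=get_obs()['eef_pos']
print(c['xyz'],c['orientation'],g)
m=(z>.036)&(z<.08)&(np.hypot(W[...,0]-.507,W[...,1]-.175)<.13)
Q=W[m];print(len(Q),cv2.minAreaRect(Q[:,:2].astype(np.float32)*1000),np.percentile(Q[:,2],99))
cc=np.array([.507,.173]);d=np.array([.333,.943])
for it in range(3):
    s=(Q[:,:2]-cc)@d;k=(abs(s)<.04);B=Q[k,:2]
    s=s[k];A=[]
    n=np.array([-d[1],d[0]]);w=(B-cc)@n
    for a in np.arange(-.04,.04,.005):
        j=(s>=a)&(s<a+.005)
        if j.sum()>5:A.append((a+.0025,(w[j].min()+w[j].max())/2,np.ptp(w[j])))
    A=np.array(A);p=np.polyfit(A[:,0],A[:,1],1)
    cc=cc+n*p[1];d=d+n*p[0];d/=np.linalg.norm(d)
print('axis pt',cc,'yaw y axis',np.degrees(np.arctan2(d[1],d[0])),'width',A[:,2].mean())
s=(Q[:,:2]-cc)@d;print('s range',s.min(),s.max())
w=abs((Q[:,:2]-cc)@np.array([-d[1],d[0]]))
r=s[(w>.017)];print('saddles',[(r[r>0].min(),r[r>0].max()),(r[r<0].min(),r[r<0].max())])
E
python3 rol.py
```

```text
[0.53143637 0.24357127 0.38321435] [ 2.85322311e+00 -1.60604828e-04 -3.36953877e-01] [0.50655653 0.16804311 0.22216013]
4619 ((509.73516845703125, 181.6017608642578), (173.82257080078125, 50.2605094909668), 70.77513885498047) 0.06275104582084551
axis pt [0.50655048 0.17315859] yaw y axis 71.32616426027577 width 0.02896132071571237
s range -0.07783946143573628 0.09590990049575868
saddles [(np.float64(0.04568305621076408), np.float64(0.05753700000982367)), (np.float64(-0.05444815298984548), np.float64(-0.04198703182128384))]
```

View pics/w_rol.png

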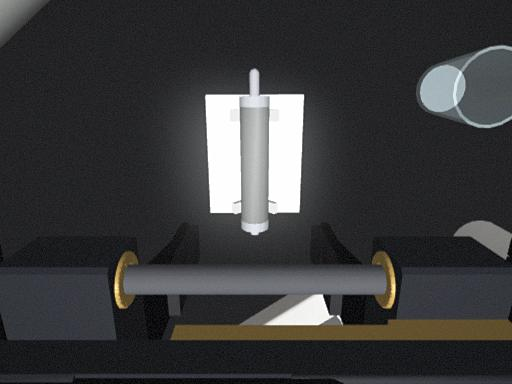

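The wrist view shows the roller lying straight up the image at (255,165), centred between the fingers, with the pin at the far end (254,75). Descend and grip.

```bash
python3 -m creep '[[0,0.012,-0.15,0],[0,0.024,-0.35,0],[0,0.024,-0.55,0],[0,0.024,-0.75,0],[0,0.024,-0.88,0],[0,0.024,-0.94,0],[0,0.024,-0.965,0],[0,0.024,-0.965,0]]' && python3 -m creep '[[0,0,0,0],[0,0,0,0],[0,0,0,0],[0,0,0,0],[0,0,0,0],[0,0,0,0]]' 10 45
```

```text
time: 3.52
eef_pos: [0.5074, 0.1726, 0.0301]
tcp_rot: [3.141, -0.0, 1.23]
wrist_force: [-0.5, 0.4, 0.1]
width: 0.698
time: 4.28
eef_pos: [0.5069, 0.1729, 0.0297]
tcp_rot: [3.142, -0.0, 1.231]
wrist_force: [-0.1, -0.3, 2.3]
width: 0.334
```

```bash
python3 -m creep '[[0,0,0.05,0],[0,0,0.2,0],[0,0,0.4,0],[0,0,0.6,0],[0,0,0.8,0],[0,0,0.92,0],[0,0,0.95,0]]' && python3 -m creep '[[-0.01,-0.15,0,0.02],[-0.02,-0.35,0,0.04],[-0.04,-0.6,0,0.06],[-0.06,-0.8,0,0.08],[-0.07,-0.9,0,0.1],[-0.07,-0.9,0,0.1]]' && python3 -m creep '[[-0.02,-0.2,0,0],[-0.04,-0.45,-0.05,0],[-0.065,-0.7,-0.1,0],[-0.065,-0.85,-0.15,0],[-0.065,-0.905,-0.15,0],[-0.065,-0.905,-0.15,0],[-0.065,-0.905,-0.15,0]]'
cat > m.py <<'E'
from h import *
import sys
c=cam('wrist',sys.argv[1])
W=pts(c);o=get_obs();print(o['eef_pos'],o['tcp_rot'],o['wrist_force'],c['xyz'])
np.save('W.npy',W)
E
python3 m.py w2.png
```

```text
time: 5.15
eef_pos: [0.5073, 0.1732, 0.2213]
tcp_rot: [3.139, -0.001, 1.231]
wrist_force: [0.0, -0.1, -2.9]
width: 0.336
time: 5.9
eef_pos: [0.492, -0.009, 0.2184]
tcp_rot: [-3.14, -0.0, 1.856]
wrist_force: [-0.3, 1.2, -2.7]
width: 0.332
time: 6.78
eef_pos: [0.4805, -0.1862, 0.1899]
tcp_rot: [3.141, -0.0, 1.861]
wrist_force: [-0.3, 0.1, -1.6]
width: 0.329
[ 0.48044902 -0.18635471  0.18998043] [3.14094153e+00 3.64438224e-05 1.86135039e+00] [ 0.90524931  0.2546593  -1.67271232] [ 0.45735735 -0.11136818  0.35089638]
```

View pics/w2.png

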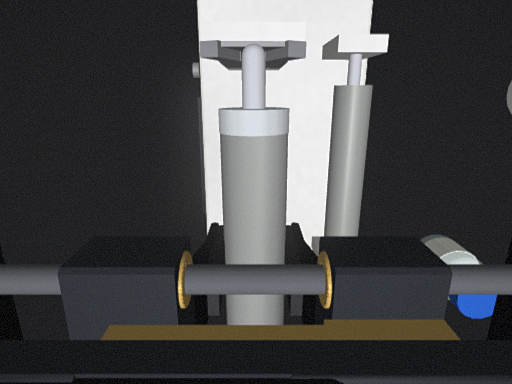

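The wrist view shows the held roller with its pin nose at (254,47), just above the tall post's flare (grey V edges at (210,47) and (297,47)). Next I'll measure the post, pin and housing in this one view.

```bash
cat > m2.py <<'E'
from h import *
W=np.load('W.npy');z=W[...,2];o=get_obs()
def line(Q):
    m=Q.mean(0);d=np.linalg.svd(Q-m,full_matrices=False)[2][0];return m,d*np.sign(d[1])
v,u=np.indices(z.shape)
pz=o['eef_pos'][2]+.0187
# roller body mid-lines by image rows: mean of silhouette
m=(abs(z-pz-.01)<.03)&(u>200)&(u<300)&(v<235)&(v>=42)
A=[]
for r in range(44,235,3):
    us=np.where(m[r])[0]
    if len(us)>8:
        p=(W[r,us[0]]+W[r,us[-1]])/2;A.append(p)
A=np.array(A);n=line(A[:,:2]);th=np.degrees(np.arctan2(n[1][1],n[1][0]));print('roller axis',n,th,A[0],A[-1])
pin=m&(v<105);Q=W[pin];s=(Q[:,:2]-n[0])@n[1];tip=n[0]+s.max()*n[1];print('pin tip',tip,'pin top z',np.percentile(Q[:,2],98))
# post
t=(z>.135)&(z<.16)&(v<90);Q=W[t];rect=cv2.minAreaRect(Q[:,:2].astype(np.float32)*1000);print('post top',rect,len(Q),np.median(Q[:,2]))
h=(abs(z-.035)<.004)&(v<250);k,l,st,_=cv2.connectedComponentsWithStats(h.astype(np.uint8));print('housing z',np.median(z[h]))
# housing left edge (machine x=-50), rows
E=[]
for r in range(90,200,4):
    us=np.where(h[r])[0]
    if len(us):E.append(W[r,us[0]])
E=np.array(E);e=line(E[:,:2]);print('edge',e,np.degrees(np.arctan2(e[1][1],e[1][0])))
for yaw in(16.5,):
    a=np.radians(yaw);X=np.array([np.cos(a),np.sin(a)]);Y=np.array([-X[1],X[0]])
    for org in([.4755,-.174],):
        f=lambda p:np.array([(p-org)@X,(p-org)@Y])*1000
        print('machine coords: tip',f(tip),'axis',f(A[0,:2]),f(A[-1,:2]),'edge x',f(E[0,:2]),f(E[-1,:2]),'rect c',f(np.array(rect[0])/1000),'tcp',f(o['eef_pos'][:2]))
        M=(W[...,:2]-org)@np.stack([X,Y],1)*1000
        for zz in(.147,.142,.135,.128,.120,.110):
            k=(abs(z-zz)<.0025)&(v<90)
            if k.sum()>5:
                q=M[k];L=q[q[:,0]<0];Rr=q[q[:,0]>0]
                print(zz,'L x',np.percentile(L[:,0],[2,98]).round(1) if len(L) else 0,'R',np.percentile(Rr[:,0],[2,98]).round(1)if len(Rr) else 0,'y',np.percentile(q[:,1],[2,98]).round(1))
        # neighbour roller axis
        k=(z>.084)&(z<.1)&(u>320)&(u<380)&(v>90)&(v<230);q=M[k];print('neighbour x',np.percentile(q[:,0],[1,99]))
E
python3 m2.py
```

```text
roller axis (array([ 0.46342972, -0.13220098]), array([-0.28895632,  0.95734228])) 106.79548246368363 [ 0.45200686 -0.09483495  0.20784502] [ 0.47637894 -0.17591893  0.20246116]
pin tip [ 0.4518146 -0.0937189] pin top z 0.21269513533318038
post top ((448.4737243652344, -84.12113952636719), (62.2155876159668, 19.217628479003906), 16.502574920654297) 3438 0.14681467481026692
housing z 0.03385107247427005
edge (array([ 0.42407238, -0.17372142]), array([-0.27972633,  0.96007978])) 106.24387202375719
machine coords: tip [ 0.0910378  83.70211628] axis [-4.16017496e-02  8.25774253e+01] [ 0.29773687 -2.08953938] edge x [-49.31294638  66.54867292] [-50.19461364 -40.46426549] rect c [-0.3863509  93.85350216] tcp [  1.2362912  -13.25153604]
0.147 L x [-30.5  -0.8] R [ 0.9 29.5] y [ 85.  103.1]
0.142 L x [-29.7  -6.6] R [ 6.1 29. ] y [84.3 90.5]
0.135 L x [-25.9  -7.4] R [ 7.9 23.5] y [84.4 90.6]
0.128 L x [-23.4  -8.1] R [ 7.3 21.5] y [84.4 90.4]
0.12 L x [-22.3  -8.6] R [ 7.7 17.2] y [84.4 90.5]
0.11 L x [-19.1 -11.6] R [ 9.  21.7] y [84.3 84.4]
neighbour x [66.0324298  92.17739432]
```

Machine estimate confirmed (rail faces y 84.4, groove centre x −0.3, pin tip x 0.1, y 83.7 mm). Back off 7 mm and lower the axis to z 0.135, in the flare.

```bash
python3 -m creep '[[0.005,-0.017,0,0],[0.01,-0.0335,-0.03,0],[0.01,-0.0335,-0.12,0],[0.01,-0.0335,-0.22,0],[0.01,-0.0335,-0.31,0],[0.01,-0.0335,-0.36,0],[0.01,-0.0335,-0.368,0],[0.01,-0.0335,-0.368,0],[0.01,-0.0335,-0.368,0]]' && python3 -m creep '[[-0.0057,0.0192,0,0],[-0.0114,0.0384,0,0],[-0.017,0.0575,0,0],[-0.02,0.067,0,0],[-0.0227,0.0767,0,0],[-0.0256,0.0863,0,0],[-0.0256,0.0863,0,0],[-0.0256,0.0863,0,0]]'
```

```text
time: 7.95
eef_pos: [0.4823, -0.195, 0.1166]
tcp_rot: [3.141, 0.001, 1.859]
wrist_force: [-0.4, 0.8, -1.5]
width: 0.334
time: 8.95
eef_pos: [0.4768, -0.1779, 0.116]
tcp_rot: [3.142, 0.0, 1.859]
wrist_force: [0.7, -2.9, -2.9]
width: 0.33
```

```bash
python3 -m creep '[[-0.0028,0.0096,0,0],[-0.0057,0.0192,0,0],[-0.0085,0.0288,0,0],[-0.01,0.0336,0,0],[-0.01,0.0336,0,0],[-0.01,0.0336,0,0]]' 
cat > s.py <<'E'
from h import *
Y=np.array([-.284,.9588,0]);X=np.array([.9588,.284,0])
F=[];T=[]
for i in range(8):
    c=read_camera('side' if i else 'wrist')
    if i==0:
        W=pts(c);np.savez('last_wrist.npz',**c)
    o=get_obs();F.append(o['wrist_force']);T.append(o['eef_pos'])
f=np.mean(F,0);p=np.mean(T,0)
d=p-np.array([.4755,-.174,-.0187])
print('t %.2f fX %.1f fY %.1f fZ %.1f'%(o['time'],f@X,f@Y,f[2]),'std',np.std(F,0).round(1),'roller mach mm x %.1f y %.1f z %.1f'%(d@X*1e3,d@Y*1e3,d[2]*1e3),'torque',o['torque'].round(2),'rot',o['tcp_rot'].round(3))
E
python3 s.py
```

```text
time: 9.7
eef_pos: [0.475, -0.1722, 0.1163]
tcp_rot: [3.141, 0.002, 1.858]
wrist_force: [2.9, -7.8, -2.3]
width: 0.335
t 10.10 fX -0.4 fY -7.9 fZ -2.4 std [0.3 0.2 0.5] roller mach mm x 0.1 y 1.9 z 135.0 torque [-1.64 -0.54  0.04] rot [3.141e+00 2.000e-03 1.858e+00]
```

```bash
python3 -m creep '[[-0.0015,0.005,0,0],[-0.003,0.01,0,0],[-0.0044,0.015,0,0],[-0.0059,0.02,0,0],[-0.0074,0.025,0,0],[-0.0074,0.025,0,0],[-0.0074,0.025,0,0]]' ; python3 s.py
```

```text
time: 10.98
eef_pos: [0.4738, -0.1683, 0.1165]
tcp_rot: [3.141, 0.003, 1.858]
wrist_force: [3.0, -11.0, -3.3]
width: 0.332
t 11.38 fX -0.6 fY -11.3 fZ -2.3 std [0.3 0.5 0.2] roller mach mm x 0.0 y 6.0 z 135.2 torque [-2.41 -0.73  0.03] rot [3.141e+00 3.000e-03 1.858e+00]
```

```bash
python3 -m creep '[[-0.0014,0.0048,0,0],[-0.0028,0.0096,0,0],[-0.0028,0.0096,-0.01,0],[-0.0028,0.0096,-0.03,0],[-0.0028,0.0096,-0.05,0],[-0.0028,0.0096,-0.07,0],[-0.0028,0.0096,-0.09,0],[-0.0028,0.0096,-0.1,0],[-0.0028,0.0096,-0.1,0]]' ; python3 s.py
```

```text
time: 12.5
eef_pos: [0.4739, -0.1665, 0.0971]
tcp_rot: [3.139, 0.004, 1.857]
wrist_force: [2.9, -12.2, 1.7]
width: 0.334
t 12.90 fX -0.6 fY -12.5 fZ 2.0 std [0.5 0.4 0.4] roller mach mm x 0.6 y 7.6 z 115.9 torque [-2.09 -0.67  0.01] rot [3.139 0.004 1.857]
```

```bash
cat > t.py <<'E'
from h import *
import sys
Y=np.array([-.284,.9588]);X=np.array([.9588,.284]);org=np.array([.4755,-.174])
c=cam('wrist',sys.argv[1] if len(sys.argv)>1 else None)
W=pts(c);z=W[...,2]*1e3;M=(W[...,:2]-org)@np.stack([X,Y],1)*1e3
az=(get_obs()['eef_pos'][2]+.0187)*1e3
k=(abs(M[...,0])<13)&(M[...,1]>10)&(M[...,1]<62)&(z>az-2)&(z<az+25)
for a in range(10,90,8):
    j=(abs(M[...,0])<13)&(M[...,1]>a)&(M[...,1]<a+8)&(z>az-4)&(z<az+26)
    if j.sum()>20:
        x=M[j][:,0];print(a+4,'ztop %.1f xmid %.1f w %.1f'%(np.percentile(z[j],95),(np.percentile(x,1)+np.percentile(x,99))/2,np.ptp(x)))
print('expected body ztop',az+15)
E
python3 t.py w3.png
```

```text
14 ztop 131.1 xmid 0.0 w 25.8
22 ztop 132.4 xmid 0.0 w 25.9
30 ztop 133.8 xmid -0.0 w 26.0
38 ztop 135.1 xmid 0.0 w 26.0
46 ztop 136.5 xmid 0.0 w 25.9
54 ztop 137.9 xmid -0.0 w 26.0
62 ztop 139.2 xmid -0.0 w 25.9
70 ztop 140.9 xmid 0.0 w 26.0
78 ztop 140.6 xmid -0.1 w 26.0
86 ztop 133.7 xmid 0.0 w 26.0
expected body ztop 130.92178658492065
```

View pics/w3.png

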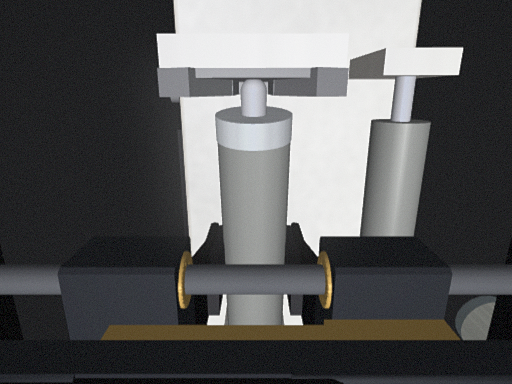

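The wrist view shows the pin nose at (254,88) still in the groove. The depth profile, though, shows the roller has pivoted about 10° in the grip, pin end up, because groove friction turned it about the pads. I'll withdraw, re-level it in the rest, regrip at 60 N, and enter the guide lower so there is little sliding under load.

```bash
python3 -m creep '[[0.006,-0.02,0.01,0],[0.0128,-0.043,0.05,0],[0.02,-0.067,0.1,0],[0.039,-0.132,0.2,0],[0.039,-0.132,0.4,0],[0.039,-0.132,0.6,0],[0.039,-0.132,0.6,0],[0.039,-0.132,0.6,0]]' - 60; python3 s.py; python3 t.py
```

```text
time: 13.95
eef_pos: [0.48, -0.1896, 0.2152]
tcp_rot: [-3.141, -0.001, 1.86]
wrist_force: [-0.1, -0.3, -2.1]
width: 0.331
t 14.35 fX -0.4 fY -0.1 fZ -2.1 std [0.4 0.2 0.3] roller mach mm x -0.3 y -16.6 z 233.6 torque [-0.03 -0.13 -0.06] rot [-3.141e+00 -1.000e-03  1.859e+00]
14 ztop 251.1 xmid -0.1 w 26.0
22 ztop 251.8 xmid -0.1 w 26.0
30 ztop 252.7 xmid -0.1 w 25.9
38 ztop 253.4 xmid -0.1 w 25.9
46 ztop 254.9 xmid -0.1 w 25.9
54 ztop 254.8 xmid -0.1 w 25.9
62 ztop 246.3 xmid -0.8 w 10.1
70 ztop 246.9 xmid -0.9 w 9.9
78 ztop 247.0 xmid -0.9 w 9.6
expected body ztop 249.34679557689225
```

```bash
python3 -m creep '[[0.02,0.2,0,-0.02],[0.04,0.45,0,-0.04],[0.06,0.7,0,-0.06],[0.07,0.9,0,-0.08],[0.07,0.95,0,-0.1],[0.07,0.95,0,-0.1]]' && python3 -m creep '[[0.03,0.25,0,0],[0.06,0.5,-0.1,0],[0.064,0.75,-0.3,0],[0.064,0.862,-0.5,0],[0.064,0.862,-0.65,0],[0.064,0.862,-0.75,0],[0.064,0.862,-0.8,0],[0.064,0.862,-0.8,0]]'; python3 s.py;python3 - <<'E'
from h import *
c=cam('wrist');print(get_obs()['eef_pos'])
E
```

```text
time: 15.15
eef_pos: [0.4944, 0.0005, 0.216]
tcp_rot: [3.142, 0.0, 1.234]
wrist_force: [0.3, -0.6, -2.7]
width: 0.334
time: 16.15
eef_pos: [0.5076, 0.1714, 0.056]
tcp_rot: [-3.141, 0.0, 1.231]
wrist_force: [0.7, 0.3, -1.7]
width: 0.327
t 16.55 fX 0.3 fY 0.1 fZ -2.0 std [0.5 0.8 0.3] roller mach mm x 129.3 y 322.6 z 75.5 torque [-0.06 -0.08 -0.01] rot [ 3.141 -0.     1.231]
[0.50747224 0.17206719 0.05627653]
```

```bash
python3 -m creep '[[0,0,-0.04,0],[0,0,-0.08,0],[0,0,-0.1,0],[0,0,-0.115,0],[0,0,-0.128,0],[0,0,-0.128,0]]' && python3 -m creep '[[0,0,0,0],[0,0,0,0],[0,0,0,0],[0,0,-0.006,0],[0,0,-0.006,0]]' 60 && python3 rol.py | tail -4 && python3 -m creep '[[0,0,0,0],[0,0,0,0],[0,0,0,0],[0,0,0,0],[0,0,0,0],[0,0,0,0]]' 10 60 && python3 -m creep '[[0,0,0.05,0],[0,0,0.2,0],[0,0,0.4,0],[0,0,0.6,0],[0,0,0.8,0],[0,0,0.92,0],[0,0,0.95,0],[0,0,0.95,0]]' && python3 s.py
```

```text
time: 17.35
eef_pos: [0.5072, 0.1727, 0.031]
tcp_rot: [3.142, -0.0, 1.231]
wrist_force: [-3.9, 1.4, 7.9]
width: 0.328
time: 17.98
eef_pos: [0.5072, 0.172, 0.029]
tcp_rot: [-3.141, 0.0, 1.231]
wrist_force: [0.3, 0.1, 0.5]
width: 0.597
17814 ((511.5367736816406, 195.96810913085938), (140.8793487548828, 75.70679473876953), 84.87660217285156) 0.07748669929423235
axis pt [0.50627924 0.17317102] yaw y axis 71.50848129273199 width 0.04047107844445193
s range -0.04406288655011473 0.0962346503481653
saddles [(np.float64(9.141036758423724e-06), np.float64(0.05823649010134964)), (np.float64(-0.04352977780022214), np.float64(-2.210823771874983e-05))]
time: 18.77
eef_pos: [0.5067, 0.1723, 0.0291]
tcp_rot: [-3.141, 0.0, 1.231]
wrist_force: [-5.6, 1.2, 3.7]
width: 0.333
time: 19.77
eef_pos: [0.5073, 0.1718, 0.2188]
tcp_rot: [3.141, 0.0, 1.231]
wrist_force: [-0.2, 0.4, -2.4]
width: 0.33
t 20.18 fX 0.1 fY 0.2 fZ -2.2 std [0.6 0.7 0.5] roller mach mm x 128.3 y 322.7 z 236.9 torque [-0.06 -0.03 -0.07] rot [-3.141  0.     1.231]
```

```bash
python3 -m creep '[[-0.01,-0.15,0,0.02],[-0.02,-0.35,0,0.04],[-0.04,-0.6,0,0.06],[-0.06,-0.8,0,0.08],[-0.07,-0.9,0,0.1],[-0.07,-0.9,0,0.1]]' && python3 -m creep '[[-0.02,-0.2,0,0],[-0.04,-0.45,-0.05,0],[-0.06,-0.7,-0.1,0],[-0.06,-0.88,-0.15,0],[-0.06,-0.925,-0.2,0],[-0.06,-0.925,-0.25,0],[-0.06,-0.925,-0.25,0],[-0.06,-0.925,-0.25,0]]'; python3 s.py; python3 t.py
```

```text
time: 20.92
eef_pos: [0.4931, -0.0097, 0.219]
tcp_rot: [-3.141, 0.0, 1.856]
wrist_force: [0.3, 0.6, -1.5]
width: 0.328
time: 21.92
eef_pos: [0.4818, -0.1916, 0.1696]
tcp_rot: [3.141, 0.0, 1.861]
wrist_force: [0.1, 0.2, -2.8]
width: 0.329
t 22.32 fX 0.3 fY 0.3 fZ -2.5 std [0.6 0.5 0.5] roller mach mm x 0.5 y -19.5 z 188.2 torque [-0.02 -0.06  0.02] rot [3.142 0.    1.859]
14 ztop 202.0 xmid -0.0 w 25.9
22 ztop 202.0 xmid -0.0 w 25.7
30 ztop 202.1 xmid -0.0 w 26.0
38 ztop 202.0 xmid -0.0 w 25.9
46 ztop 202.4 xmid -0.0 w 25.8
54 ztop 202.1 xmid 0.1 w 25.9
62 ztop 192.1 xmid -0.8 w 9.7
70 ztop 192.2 xmid -1.0 w 9.9
78 ztop 191.6 xmid -1.0 w 9.0
expected body ztop 202.93610478626073
```

Level again. I'll enter the groove at z 110, which clears the low post, and press lightly there.

```bash
python3 -m creep '[[0,0,-0.05,0],[0,0,-0.15,0],[0,0,-0.25,0],[0,0,-0.33,0],[0,0,-0.38,0],[0,0,-0.39,0],[0,0,-0.39,0],[0,0,-0.39,0]]' && python3 -m creep '[[-0.0057,0.0192,0,0],[-0.0114,0.0384,0,0],[-0.0156,0.053,0,0],[-0.0185,0.0625,0,0],[-0.0213,0.072,0,0],[-0.0241,0.0815,0,0],[-0.0284,0.096,0,0],[-0.0284,0.096,0,0],[-0.0284,0.096,0,0]]';python3 s.py; python3 t.py
```

```text
time: 23.38
eef_pos: [0.4817, -0.1931, 0.0917]
tcp_rot: [3.141, 0.001, 1.859]
wrist_force: [-0.9, 0.6, -2.1]
width: 0.328
time: 24.5
eef_pos: [0.4759, -0.1748, 0.0914]
tcp_rot: [3.141, 0.002, 1.858]
wrist_force: [1.4, -6.1, -3.0]
width: 0.326
t 24.90 fX -0.4 fY -5.8 fZ -2.4 std [0.4 0.4 0.3] roller mach mm x 0.1 y -0.9 z 110.1 torque [-1.28 -0.43  0.01] rot [3.141e+00 2.000e-03 1.858e+00]
14 ztop 124.2 xmid 0.0 w 25.7
22 ztop 124.2 xmid -0.1 w 25.8
30 ztop 124.2 xmid 0.0 w 26.0
38 ztop 124.1 xmid -0.1 w 25.9
46 ztop 124.0 xmid 0.1 w 25.9
54 ztop 124.0 xmid -0.1 w 25.6
62 ztop 124.4 xmid 0.0 w 26.0
70 ztop 124.2 xmid -0.0 w 25.8
78 ztop 114.3 xmid -1.0 w 9.3
86 ztop 133.7 xmid 0.0 w 25.9
expected body ztop 125.12704086312189
```

```bash
python3 -m creep '[[-0.0017,0.0058,0,0],[-0.0017,0.0058,-0.01,0],[-0.0017,0.0058,-0.02,0],[-0.0017,0.0058,-0.03,0],[-0.0017,0.0058,-0.04,0],[-0.0017,0.0058,-0.048,0],[-0.0017,0.0058,-0.048,0]]';python3 s.py; python3 t.py
```

```text
time: 25.82
eef_pos: [0.476, -0.174, 0.0821]
tcp_rot: [3.14, 0.002, 1.858]
wrist_force: [1.3, -7.0, -0.0]
width: 0.328
t 26.23 fX -0.2 fY -6.6 fZ -0.1 std [0.3 0.3 0.6] roller mach mm x 0.5 y -0.1 z 100.9 torque [-1.19 -0.53 -0.01] rot [3.140e+00 2.000e-03 1.858e+00]
14 ztop 115.4 xmid -0.1 w 26.0
22 ztop 115.5 xmid -0.1 w 25.8
30 ztop 115.7 xmid -0.0 w 26.0
38 ztop 116.0 xmid -0.1 w 25.9
46 ztop 116.2 xmid -0.1 w 25.9
54 ztop 116.4 xmid -0.0 w 25.9
62 ztop 116.9 xmid -0.0 w 25.9
70 ztop 117.0 xmid -0.0 w 25.9
78 ztop 107.3 xmid -0.4 w 10.0
86 ztop 126.2 xmid 0.1 w 26.0
expected body ztop 115.90907123187561
```

Some drag tilt remains (1.7°). Raising under load should turn the pin end down, so I'll pre-tilt that way before lowering.

```bash
python3 -m creep '[[-0.003,0.01,0,0],[-0.006,0.02,0,0],[-0.009,0.03,0,0],[-0.0112,0.038,0,0],[-0.0112,0.038,0.015,0],[-0.0112,0.038,0.03,0],[-0.0112,0.038,0.045,0],[-0.0112,0.038,0.06,0],[-0.0112,0.038,0.06,0]]';python3 s.py; python3 t.py
```

```text
time: 27.4
eef_pos: [0.4735, -0.168, 0.094]
tcp_rot: [3.141, 0.004, 1.857]
wrist_force: [3.7, -12.5, -6.2]
width: 0.328
t 27.80 fX 0.1 fY -12.8 fZ -6.4 std [0.4 0.4 0.4] roller mach mm x -0.2 y 6.3 z 112.6 torque [-3.01 -1.03  0.03] rot [3.141 0.004 1.857]
14 ztop 126.1 xmid 0.0 w 25.7
22 ztop 125.9 xmid -0.2 w 26.0
30 ztop 125.3 xmid 0.1 w 26.0
38 ztop 124.8 xmid -0.1 w 25.8
46 ztop 124.3 xmid -0.1 w 25.9
54 ztop 124.0 xmid 0.1 w 25.9
62 ztop 123.4 xmid -0.1 w 25.7
70 ztop 123.2 xmid 0.0 w 25.8
78 ztop 122.9 xmid -0.1 w 25.8
86 ztop 134.0 xmid -0.0 w 26.0
expected body ztop 127.55996961315665
```

```bash
python3 -m creep '[[0,0,0.013,0],[0,0,0.026,0],[0,0,0.04,0],[0.005,-0.017,0.04,0],[0.01,-0.034,0.04,0],[0.015,-0.05,0.04,0],[0.0187,-0.063,0.04,0],[0.0187,-0.063,0.04,0],[0.0187,-0.063,0.04,0]]';python3 s.py; python3 t.py
```

```text
time: 28.98
eef_pos: [0.4767, -0.1776, 0.1015]
tcp_rot: [-3.141, 0.0, 1.859]
wrist_force: [0.6, -3.9, -2.9]
width: 0.327
t 29.38 fX -0.6 fY -3.7 fZ -3.2 std [0.4 0.4 0.5] roller mach mm x 0.2 y -3.7 z 120.3 torque [-0.88 -0.23  0.06] rot [-3.142  0.     1.859]
14 ztop 134.1 xmid -0.1 w 25.8
22 ztop 134.1 xmid -0.1 w 26.0
30 ztop 133.9 xmid -0.1 w 25.9
38 ztop 133.7 xmid -0.1 w 26.0
46 ztop 133.6 xmid -0.0 w 26.0
54 ztop 133.5 xmid -0.0 w 25.8
62 ztop 133.9 xmid -0.1 w 25.9
70 ztop 133.5 xmid 0.1 w 25.8
78 ztop 123.6 xmid -1.0 w 9.3
86 ztop 133.8 xmid -0.0 w 26.0
expected body ztop 135.23807056260827
```

The pivot is mostly elastic, so at 60 N the tilt relaxes when unloaded. Go down to z 100 lightly loaded, then press.

```bash
python3 -m creep '[[0,0,-0.02,0],[0,0,-0.04,0],[-0.003,0.01,-0.055,0],[-0.006,0.02,-0.06,0],[-0.0075,0.0254,-0.06,0],[-0.0075,0.0254,-0.07,0],[-0.0075,0.0254,-0.085,0],[-0.0075,0.0254,-0.1,0],[-0.0075,0.0254,-0.1,0]]';python3 -m creep '[[-0.003,0.01,0,0],[-0.006,0.02,0,0],[-0.009,0.03,0,0],[-0.0112,0.038,0,0],[-0.0112,0.038,0,0],[-0.0112,0.038,0,0]]';python3 s.py; python3 t.py
```

```text
time: 30.55
eef_pos: [0.4758, -0.1734, 0.0817]
tcp_rot: [3.141, 0.001, 1.859]
wrist_force: [1.8, -7.4, 0.2]
width: 0.325
time: 31.3
eef_pos: [0.474, -0.1673, 0.0823]
tcp_rot: [3.14, 0.004, 1.858]
wrist_force: [2.6, -12.6, 0.6]
width: 0.327
t 31.70 fX -0.4 fY -12.7 fZ -0.3 std [0.4 0.4 0.4] roller mach mm x 0.4 y 6.8 z 100.9 torque [-2.47 -0.79  0.07] rot [3.14  0.004 1.858]
14 ztop 115.2 xmid -0.2 w 25.9
22 ztop 115.3 xmid 0.1 w 26.0
30 ztop 115.7 xmid -0.1 w 25.8
38 ztop 115.8 xmid -0.1 w 26.0
46 ztop 115.9 xmid -0.1 w 25.8
54 ztop 116.1 xmid -0.0 w 26.0
62 ztop 116.2 xmid -0.0 w 25.9
70 ztop 116.8 xmid -0.0 w 25.9
78 ztop 116.9 xmid 0.0 w 26.0
86 ztop 126.2 xmid -0.6 w 20.5
expected body ztop 115.93698292402553
```

```bash
python3 -m creep '[[0,0,-0.01,0],[0,0,-0.02,0],[0,0,-0.03,0],[0,0,-0.04,0],[0,0,-0.045,0],[0,0,-0.045,0]]';python3 s.py; python3 t.py
```

```text
time: 32.5
eef_pos: [0.4745, -0.1674, 0.0736]
tcp_rot: [3.139, 0.004, 1.857]
wrist_force: [3.0, -12.0, 3.2]
width: 0.327
t 32.90 fX -0.1 fY -12.7 fZ 2.6 std [0.5 0.5 0.4] roller mach mm x 0.9 y 6.6 z 92.3 torque [-2.22 -0.75 -0.02] rot [3.139 0.004 1.857]
14 ztop 106.8 xmid 0.0 w 26.0
22 ztop 107.4 xmid 0.0 w 25.6
30 ztop 107.8 xmid -0.0 w 26.0
38 ztop 108.2 xmid -0.0 w 25.8
46 ztop 108.7 xmid -0.0 w 25.9
54 ztop 109.2 xmid -0.0 w 26.0
62 ztop 109.6 xmid 0.0 w 25.9
70 ztop 110.4 xmid -0.0 w 26.0
78 ztop 110.5 xmid -0.0 w 25.9
86 ztop 114.0 xmid -0.6 w 16.2
expected body ztop 107.34098491946244
```

```bash
python3 -m creep '[[0,0,-0.01,0],[0,0,-0.02,0],[0,0,-0.03,0],[0,0,-0.04,0],[0,0,-0.04,0]]';python3 s.py; python3 t.py
```

```text
time: 33.58
eef_pos: [0.4739, -0.1668, 0.0649]
tcp_rot: [3.14, 0.003, 1.858]
wrist_force: [2.8, -10.0, -1.0]
width: 0.327
t 33.98 fX 0.1 fY -10.5 fZ -1.2 std [0.4 0.4 0.5] roller mach mm x 0.5 y 7.4 z 83.7 torque [-2.1  -0.83 -0.05] rot [3.140e+00 3.000e-03 1.858e+00]
14 ztop 97.9 xmid -0.1 w 25.7
22 ztop 98.1 xmid -0.1 w 26.0
30 ztop 98.2 xmid -0.0 w 25.8
38 ztop 98.1 xmid -0.0 w 26.0
46 ztop 98.4 xmid 0.0 w 25.9
54 ztop 98.4 xmid -0.0 w 25.9
62 ztop 98.4 xmid 0.0 w 26.0
70 ztop 98.9 xmid 0.0 w 25.9
78 ztop 99.0 xmid 0.0 w 25.9
86 ztop 105.1 xmid -0.6 w 16.2
expected body ztop 98.74668739778177
```

```bash
python3 -m creep '[[0,0,-0.01,0],[0,0,-0.02,0],[0,0,-0.03,0],[0,0,-0.03,0],[0,0,-0.023,0],[0,0,-0.023,0]]';python3 s.py; python3 t.py
```

```text
time: 34.78
eef_pos: [0.4741, -0.1668, 0.0607]
tcp_rot: [3.14, 0.003, 1.858]
wrist_force: [4.4, -10.0, -0.5]
width: 0.327
t 35.17 fX 0.4 fY -10.6 fZ 0.1 std [0.4 0.4 0.3] roller mach mm x 0.7 y 7.3 z 79.3 torque [-2.01 -0.77 -0.05] rot [3.140e+00 3.000e-03 1.858e+00]
14 ztop 93.6 xmid 0.1 w 26.0
22 ztop 94.0 xmid -0.1 w 25.7
30 ztop 94.1 xmid 0.1 w 26.0
38 ztop 94.3 xmid -0.1 w 25.8
46 ztop 94.5 xmid 0.0 w 26.0
54 ztop 94.7 xmid -0.0 w 25.8
62 ztop 95.0 xmid 0.0 w 26.0
70 ztop 95.5 xmid -0.1 w 26.0
78 ztop 95.8 xmid -0.0 w 25.9
86 ztop 100.3 xmid -0.6 w 16.2
expected body ztop 94.32807368148175
```

```bash
sed -i 's/abs(M\[...,0\])<13)&(M\[...,1\]>a/abs(M[...,0])<20)\&(M[...,1]>a/' t.py; python3 -m creep '[[0,0,0.004,0],[0,0,0.009,0],[0,0,0.009,0]]';python3 s.py; python3 t.py; python3 - <<'E'
from h import *
c=cam('side','s3.png');i=c['color'][200:330,200:330,::-1];cv2.imwrite('pics/s3.png',cv2.resize(i,None,fx=4.5,fy=4.5,interpolation=2))
E
```

```text
time: 35.6
eef_pos: [0.4741, -0.1668, 0.0624]
tcp_rot: [3.14, 0.003, 1.858]
wrist_force: [3.5, -9.5, -1.5]
width: 0.327
t 36.00 fX 1.0 fY -10.6 fZ -1.4 std [0.3 0.6 0.3] roller mach mm x 0.7 y 7.3 z 81.0 torque [-2.12 -0.88 -0.07] rot [3.140e+00 3.000e-03 1.858e+00]
14 ztop 99.7 xmid 0.1 w 39.9
22 ztop 96.0 xmid -0.0 w 40.0
30 ztop 95.3 xmid 0.0 w 29.5
38 ztop 95.4 xmid 0.2 w 29.7
46 ztop 95.5 xmid 0.0 w 29.1
54 ztop 95.5 xmid 0.2 w 29.7
62 ztop 95.5 xmid -0.0 w 29.7
70 ztop 96.1 xmid -0.3 w 30.5
78 ztop 96.1 xmid -0.1 w 30.2
86 ztop 101.8 xmid -0.6 w 16.2
expected body ztop 96.01299305867322
```

View pics/s3.png

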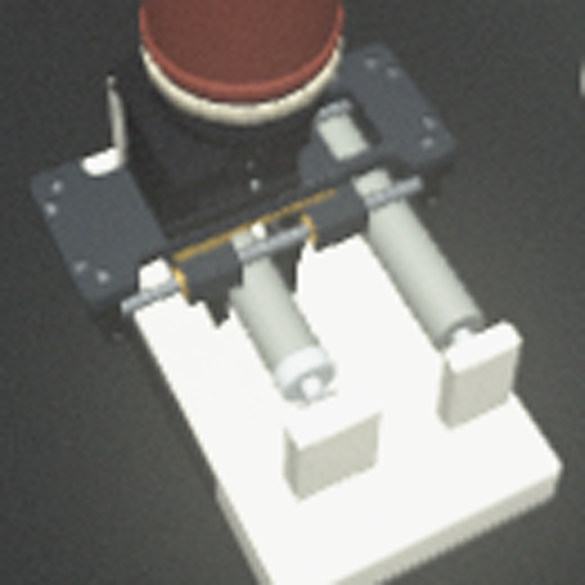

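The side view shows the stub at (312,385) facing the low post's cup, with the roller in line. Centre it 0.7 mm lower, then ease back toward the cup in steps.

```bash
python3 -m creep '[[0,0,-0.0035,0],[0,0,-0.0035,0],[0.001,-0.0035,-0.0035,0],[0.002,-0.007,-0.0035,0],[0.003,-0.0105,-0.0035,0],[0.004,-0.0134,-0.0035,0],[0.004,-0.0134,-0.0035,0]]';python3 s.py; python3 t.py | sed -n '3,7p'
```

```text
time: 36.98
eef_pos: [0.4747, -0.1689, 0.0615]
tcp_rot: [3.14, 0.002, 1.858]
wrist_force: [2.7, -9.1, -1.2]
width: 0.327
t 37.38 fX 0.6 fY -8.9 fZ -0.4 std [0.7 0.2 0.6] roller mach mm x 0.7 y 5.1 z 80.2 torque [-1.68 -0.78  0.  ] rot [3.140e+00 2.000e-03 1.858e+00]
30 ztop 94.7 xmid 0.3 w 29.1
38 ztop 94.9 xmid 0.2 w 29.5
46 ztop 95.0 xmid 0.1 w 30.1
54 ztop 95.2 xmid 0.1 w 29.3
62 ztop 95.4 xmid -0.0 w 29.8
```

```bash
python3 -m creep '[[0.001,-0.004,0,0],[0.002,-0.008,0,0],[0.0035,-0.012,0,0],[0.0045,-0.016,0,0],[0.0045,-0.016,0,0]]';python3 s.py;  python3 t.py | sed -n '3,7p'
```

```text
time: 38.05
eef_pos: [0.4754, -0.1714, 0.0613]
tcp_rot: [3.14, 0.001, 1.859]
wrist_force: [2.1, -6.8, -0.3]
width: 0.332
t 38.45 fX 0.8 fY -6.3 fZ -0.7 std [0.6 0.6 0.5] roller mach mm x 0.7 y 2.5 z 80.1 torque [-1.15 -0.66 -0.1 ] rot [3.140e+00 1.000e-03 1.859e+00]
30 ztop 94.6 xmid 0.2 w 29.7
38 ztop 94.8 xmid 0.0 w 29.2
46 ztop 95.0 xmid 0.2 w 29.9
54 ztop 95.1 xmid -0.0 w 28.8
62 ztop 95.4 xmid 0.1 w 30.4
```

```bash
python3 -m creep '[[0.001,-0.0035,0,0],[0.002,-0.007,0,0],[0.003,-0.0105,0,0],[0.0036,-0.0125,-0.002,0],[0.0036,-0.0125,-0.004,0],[0.0036,-0.0125,-0.004,0]]';python3 s.py;  python3 t.py | sed -n '3,7p'
```

```text
time: 39.25
eef_pos: [0.4755, -0.1733, 0.0602]
tcp_rot: [3.142, 0.0, 1.859]
wrist_force: [1.7, -3.4, -0.4]
width: 0.331
t 39.65 fX 0.5 fY -4.9 fZ -0.6 std [0.4 0.4 0.5] roller mach mm x 0.2 y 0.6 z 79.0 torque [-0.86 -0.53 -0.06] rot [3.141 0.    1.859]
30 ztop 93.6 xmid -0.2 w 29.7
38 ztop 93.8 xmid -0.4 w 29.4
46 ztop 93.9 xmid -0.3 w 29.8
54 ztop 94.2 xmid -0.4 w 29.8
62 ztop 94.6 xmid -0.5 w 30.4
```

```bash
python3 -m creep '[[0,0,-0.003,0],[0,0,-0.005,0],[0,0,-0.005,0]]' && python3 -m creep '[[0,0,0,0],[0,0,0,0],[0,0,0,0]]' - 3 ; python3 s.py;  python3 t.py | sed -n '3,8p'
```

```text
time: 40.08
eef_pos: [0.4754, -0.1734, 0.0591]
tcp_rot: [-3.141, 0.0, 1.859]
wrist_force: [1.2, -5.4, -0.5]
width: 0.329
time: 40.45
eef_pos: [0.4752, -0.1733, 0.0591]
tcp_rot: [-3.141, -0.0, 1.859]
wrist_force: [1.6, -4.3, -2.6]
width: 0.347
t 40.85 fX -0.2 fY -4.5 fZ -2.2 std [0.5 0.4 0.3] roller mach mm x 0.0 y 0.8 z 77.9 torque [-0.9  -0.28  0.02] rot [-3.141 -0.     1.859]
30 ztop 92.5 xmid -0.4 w 29.6
38 ztop 92.7 xmid -0.6 w 29.2
46 ztop 92.9 xmid -0.5 w 29.8
54 ztop 93.0 xmid -0.6 w 29.7
62 ztop 93.6 xmid -0.7 w 30.3
70 ztop 93.9 xmid -0.9 w 30.1
```

```bash
python3 -m creep '[[0,0,0,0],[0,0,0,0],[0,0,0,0],[0,0,0,0]]' 55 10; python3 s.py;  python3 t.py w5.png
```

```text
time: 41.4
eef_pos: [0.4754, -0.1731, 0.0593]
tcp_rot: [-3.142, -0.0, 1.859]
wrist_force: [0.2, 0.1, -0.9]
width: 0.544
t 41.80 fX 0.2 fY 0.0 fZ -0.0 std [0.3 0.5 0.5] roller mach mm x 0.2 y 0.7 z 77.9 torque [-0.01 -0.15 -0.02] rot [-3.142 -0.     1.859]
14 ztop 89.8 xmid -0.2 w 29.7
22 ztop 89.9 xmid -0.3 w 29.5
30 ztop 89.9 xmid -0.5 w 29.4
38 ztop 89.9 xmid -0.3 w 29.7
46 ztop 89.9 xmid -0.6 w 29.2
54 ztop 89.8 xmid -0.5 w 29.7
62 ztop 90.3 xmid -0.7 w 30.4
70 ztop 90.3 xmid -0.8 w 29.8
78 ztop 80.3 xmid -1.1 w 9.4
86 ztop 101.2 xmid -0.0 w 39.9
expected body ztop 92.93781988949851
```

View pics/w5.png

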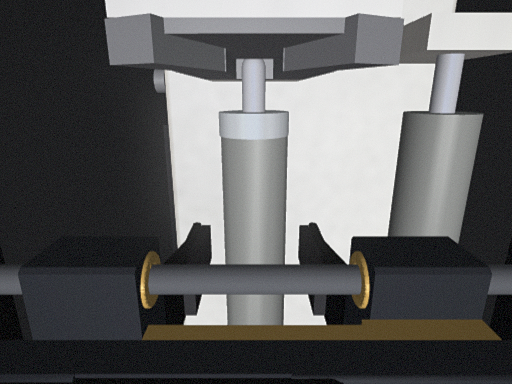

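Released: the wrist view shows the roller level with its pin in the socket (255,65), resting on the lower play limit, and the fingers clear at both sides. Raise and check the seating.

```bash
python3 -m creep '[[0,0,0.05,0],[0,0,0.15,0],[0,0,0.3,0],[0,0,0.5,0],[0,0,0.7,0],[0,0,0.8,0],[0,0,0.8,0]]'; cat > v.py <<'E'
from h import *
Y=np.array([-.284,.9588]);X=np.array([.9588,.284]);org=np.array([.4755,-.174])
for n in('wrist','top','side'):
    c=cam(n,'f_'+n+'.png');W=pts(c);z=W[...,2]*1e3;M=(W[...,:2]-org)@np.stack([X,Y],1)*1e3
    print(n)
    for cx in(0,80):
        for a in range(-80,90,10):
            k=(abs(M[...,0]-cx)<20)&(M[...,1]>a)&(M[...,1]<a+10)&(z>65)&(z<100)
            if k.sum()>3: 
                x=M[k][:,0];print(cx,a+5,'n%d ztop %.1f x %.1f w %.1f'%(k.sum(),np.percentile(z[k],95),(x.min()+x.max())/2,np.ptp(x)),end=' | ')
        k=(abs(M[...,0]-cx)<11)&(z>80)&(z<97)&(abs(M[...,1])<76);print('\n y ext of body',M[k][:,1].min(),M[k][:,1].max())
i=cv2.imread('pics/f_side.png')[200:330,200:330];cv2.imwrite('pics/f_side_c.png',cv2.resize(i,None,fx=4.5,fy=4.5,interpolation=2))
E
python3 v.py
```

```text
time: 42.72
eef_pos: [0.4764, -0.1734, 0.2213]
tcp_rot: [3.139, 0.002, 1.859]
wrist_force: [-0.2, -0.3, -0.1]
width: 0.552
wrist
0 -75 n448 ztop 91.6 x 0.0 w 39.8 | 0 -65 n278 ztop 90.5 x -0.1 w 29.8 | 0 -55 n276 ztop 90.0 x -0.2 w 29.8 | 0 -45 n283 ztop 90.1 x -0.1 w 29.4 | 0 -35 n285 ztop 90.0 x -0.1 w 29.1 | 0 -25 n295 ztop 90.1 x 0.0 w 28.7 | 0 -15 n296 ztop 89.9 x 0.0 w 28.5 | 0 -5 n310 ztop 90.1 x -0.6 w 29.4 | 0 5 n320 ztop 90.0 x -0.6 w 29.1 | 0 15 n328 ztop 89.9 x -0.5 w 28.7 | 0 25 n332 ztop 90.1 x -0.4 w 28.4 | 0 35 n341 ztop 89.8 x -0.5 w 28.1 | 0 45 n351 ztop 89.9 x -1.0 w 29.1 | 0 55 n358 ztop 90.0 x -1.0 w 28.6 | 0 65 n389 ztop 90.6 x -0.9 w 30.1 | 0 75 n156 ztop 89.3 x -0.9 w 29.9 | 0 85 n210 ztop 98.8 x 0.1 w 39.0 | 
 y ext of body -75.877151370711 75.2838307314915
80 -75 n9 ztop 91.2 x 80.6 w 6.1 | 80 -65 n171 ztop 93.0 x 81.1 w 24.5 | 80 -55 n258 ztop 92.9 x 79.0 w 28.7 | 80 -45 n289 ztop 93.0 x 78.9 w 29.2 | 80 -35 n297 ztop 93.0 x 79.0 w 29.1 | 80 -25 n307 ztop 92.9 x 78.7 w 28.5 | 80 -15 n315 ztop 92.9 x 79.0 w 29.4 | 80 -5 n327 ztop 92.7 x 79.1 w 30.0 | 80 5 n3
[... 2028 characters left out ...]
5795595678891 73.60568343881324
80 -75 n12 ztop 95.5 x 80.4 w 35.4 | 80 -65 n87 ztop 94.4 x 79.8 w 30.3 | 80 -55 n56 ztop 95.5 x 78.7 w 27.2 | 80 -45 n57 ztop 95.0 x 79.3 w 28.1 | 80 -35 n52 ztop 95.3 x 79.3 w 28.6 | 80 -25 n53 ztop 94.9 x 79.4 w 28.5 | 80 -15 n51 ztop 95.3 x 79.5 w 29.1 | 80 -5 n51 ztop 95.6 x 78.9 w 29.1 | 80 5 n46 ztop 95.4 x 79.7 w 28.6 | 80 15 n49 ztop 95.1 x 78.5 w 27.8 | 80 25 n43 ztop 95.4 x 78.4 w 26.4 | 80 35 n50 ztop 95.7 x 78.4 w 27.5 | 80 45 n44 ztop 95.2 x 78.2 w 27.3 | 80 55 n45 ztop 95.8 x 78.6 w 27.2 | 80 65 n45 ztop 95.3 x 78.9 w 27.4 | 80 75 n12 ztop 94.0 x 78.8 w 23.5 | 80 85 n9 ztop 85.0 x 79.1 w 8.0 | 
 y ext of body -73.57267184794863 72.88409242643174
```

View pics/f_side_c.png

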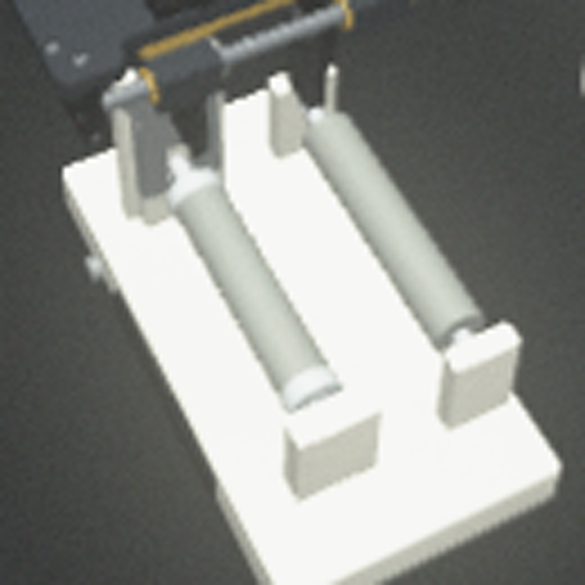

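View pics/f_wrist.png

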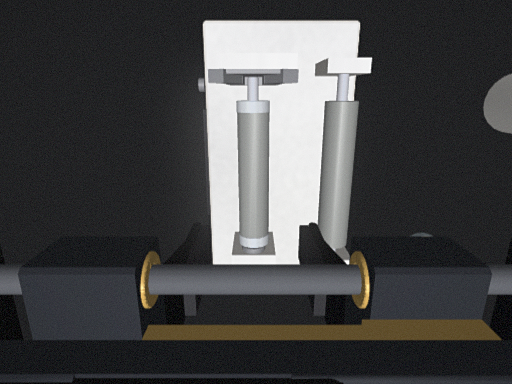

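The side view shows the roller lying level between the posts, its −y ring tight against the low post (312,385). The wrist view agrees: ring at (255,240), pin in the groove (253,85). Last check is the axial position.

```bash
python3 - <<'E'
from h import *
Y=np.array([-.284,.9588]);X=np.array([.9588,.284]);org=np.array([.4755,-.174])
c=np.load('last_wrist.npz');W=pts(c);z=W[...,2]*1e3;M=(W[...,:2]-org)@np.stack([X,Y],1)*1e3
k=(abs(M[...,0]+1)<4)&(z>83)&(z<94)&(M[...,1]>0)&(M[...,1]<83);print('+y body top end',np.sort(M[k][:,1])[-5:])
k=(abs(abs(M[...,0]+.5)-9)<3)&(z>78)&(z<94)&(M[...,1]>0)&(M[...,1]<83);print('+y side',np.sort(M[k][:,1])[-5:])
for a in range(-79,-60,1):
    k=(abs(M[...,0])<3)&(M[...,1]>a)&(M[...,1]<a+1)&(z>60)
    if k.sum():print(a,round(float(np.median(z[k])),1),end='; ')
k=(z>120)&(z<160)&(abs(M[...,0])<32)&(abs(M[...,1]-95)<20);print('post y',np.percentile(M[k][:,1],[1,50,99]))
print(get_obs()['wrist_force'],get_obs()['time'])
E
```

```text
+y body top end [70.40281621 70.410122   70.41645532 70.42634039 70.42994086]
+y side [70.33510918 70.34049672 70.34226041 70.35978715 70.37915806]
-79 90.0; -78 89.3; -77 89.1; -76 89.4; -75 89.2; -74 89.0; -73 88.0; -72 87.3; -70 89.8; -69 90.0; -68 90.3; -67 90.4; -66 90.1; -65 90.0; -64 90.0; -63 89.4; -62 90.2; -61 89.7; post y [ 84.35359315  94.37548484 103.26698867]
[ 0.17008436 -0.22601411 -0.48662456] 42.875
```

```bash
python3 -c "from rig import *; finish_job()"
```

```text
the job is handed in; nothing more can be done
```

The roller is back in the empty place of the machine, level in both sockets and released, and I have handed the job in. The robot clock stood at about 43 s of the 61 s allowed.

**First attempt:** lowering under spring load at 45 N grip let the roller pivot about 10° in the fingers. I withdrew it, levelled and regripped it in the drying rest at 60 N. On the second attempt I entered the guide lower down, so it slid less under load.

**Forces:** the highest averaged wrist readings were about 13 N along the spring and 5 N vertical, so roughly 13–14 N on the tall post against the 16 N limit. No load showed on the low post while easing the stub in. I read forces only between moves, so a brief peak within a move would not show. The contact forces on the posts were inferred, not measured.

**Last checks:**
- **Axial position:** the roller's +y end measured 70.4 mm, with the camera reading about 0.4 mm high there. That puts its origin at y ≈ 0, so the stub is fully home.
- **Level:** its top height is even to within about 0.5 mm along its length.
- **Height:** it rests about 3 mm lower than the neighbouring roller, which is right at the limit of the stated play.
- **Clearance:** the wrist force is near zero and the gripper stands about 16 cm above the roller. I did not move near the glassware or the bottle.

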